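# Put the washed lunch box back together

## Robot

A 6-joint arm with a two-finger parallel gripper is mounted at the origin on a cart in front of the work surface, level with it; the furniture and walls round the work are solid. World frame = base frame: x ahead of the robot, y to its left, z up, the work surface at z = 0. Lengths are in mm, angles in rad, forces in N, time in s.
With the tool pointing down it reaches from about 350 to 925 mm from the base axis. Payload 6.4 kg.
Tool frame: the origin (TCP) lies on the front face of the gripper's body, between the roots of the fingers; the fingertips stand 73 mm ahead of it and the grasp point (between the pads) lies 54 mm ahead of it; z points along the fingers, y is the line along which they close (so a half turn about z gives the same grasp; the last joint's range is limited). The gripper opens to 85 mm and grips with 20 to 120 N. Pads are 22 mm wide; open, the fingers measure 114 mm over their backs; the gripper's body (76 mm by 85 mm) begins 54 mm behind the grasp point. The pads swing forward as they close: fully open they stand 13 mm farther back than shut.
Start: joints at [-1.437, 0.245, 1.558, -0, 1.339, -0.174], TCP at [196.931, -619.462, 303.89] pointing down, gripper open.
Joint ranges: [-3.13, 3.13], [-1.02, 2.26], [0.13, 2.54], [-0.95, 4.09], [0.21, 2.88], [-2.74, 2.74]. Speed limits (rad/s): [2.57, 2.57, 3.14, 3.14, 3.14, 3.14].

## Interface

Orientations are given as a unit quaternion [x, y, z, w].
In Python, from workcell import robot, eyes, ticket, readout gives the robot as it stands (robot), with the cameras (eyes), the job (ticket) and the readings (readout).
- The arm moves only by the tool inch_along, called after "Request:" as name(argument=value, ...) on one line, values as JSON. Schema: {"type":"object","properties":{"moves":{"type":"array","items":{"type":"number"},"minItems":7,"maxItems":140},"only":{"type":"string"},"quiet":{"type":"boolean"},"lines":{"type":"string"}},"required":["moves"],"additionalProperties":false}. moves is one flat list of numbers that holds 1 to 20 rows one after another, with no inner brackets; each row has 7 numbers: the opening from 0.0 (shut) to 1.0 (fully open), then dx, dy, dz in shares of 750 mm (1.0 is 750 mm), then a rotation vector rx, ry, rz in fractions of the full range, 1 being 180 degrees; each row is the pose to reach, as a shift and turn from the pose commanded when the call began, along the tool's axes at that moment; what a row does not reach only later rows make up. A row lasts 1/12 s, in which the tool goes at most 41.7 mm and 0.125 rad, less where a joint would pass 70% of its speed; a pose out of reach is approached as far as the arm can. The fingers move at their own pace and stop on an object; the grip force is fixed at half the most. Time passes only in rows, so rows that do not move let the fingers close. The tool returns the time, the measured TCP pose, the force, the opening and the grip force at its end. only (a regular expression) keeps the lines of the reply that match it, lines (a string "A,B") keeps lines A to B, and quiet returns only ok. A shift or turn number past 1, either way, is cut back to 1. Input that does not fit is refused with a message, and nothing moves.
- readout.get_obs(): the state, without advancing time (a new reading comes with each control period).
- eyes.camera(name): name is "scene" or "top"; returns the picture (384x512x3 uint8, red, green, blue); there is no depth.
- eyes.camera_info(name): a dict with "fx", "fy", "cx", "cy" (pixels), "eye" and "rotation" of the camera in the world. Camera axes: x right, y up, looking along -z (the intrinsics and any distortion apply to the point x, -y, -z); pixel columns grow to the right and rows downward; lengths in mm; the calibration is good to about 2 mm. A picture is of the moment at which its call begins. camera_info takes no time and is no camera call.
- ticket.hand_in(): hands the job in; it is judged then, once.
The state is a dict: "time": time; "q": joint angles; "joint_velocities": joint speeds; "effort": joint torques, N m; "tool_pos": TCP position; "orientation": TCP orientation; "ft_force": force on the tool from outside, world axes, zero at the start; "moment": the same for the moment, N m; "gripper_width": opening from 0.0 (shut) to 1.0 (fully open); "gripper_force": force on a finger pad.
Only numpy, scipy, OpenCV 4.12 (cv2) and the standard library are available. Lean on these libraries where they do the work, as an engineer would, in place of code of your own. Each camera call takes 0.05 s, during which the arm holds its last target. There are 200 camera calls.

## Task

Put the washed two-tier lunch box back together where its deep box stands, from the bottom up: seat the flat seal lid in the deep box, stand the shallow box in the seal lid's rim, close it with the grooved cover, and last lay the cutlery case in the cover's groove. Every part must sit level and fully home; leave the deep box and all the other things where they are.

Things in the scene. Friction and masses are not known exactly. Their poses are not given: they have to be found in the camera images.
- deep_box: Deep lower box of the lunch box set: open, pale beige-grey plastic like the whole set, 146 long (x) x 56 wide (y) x 52 mm high, rounded corners, walls 3 mm, mouth 140 x 50 mm. The deeper of the two open boxes (inside 48 mm deep, no divider), its walls straight down to the table. Empty, open side up, about 260 g. Origin: centre of its underside; z up.
- seal_lid: Flat seal lid, pale beige-grey, 150 (x) x 60 (y) x 16 mm; from above a plain tray: recess 140 x 50, 7 deep, in a 5 mm rim. Below, a tapered plug 6 high, 130 x 44 at its top, enters a box's mouth (play 5 mm each end, 3 mm each side); straight sides 6 to 16 mm up, to grip. Right way up, 70 g. Origin: centre of plug's underside; z up. Seated: 46 mm above the deep box's origin.
- shallow_box: Shallow upper box: open, 146 (x) x 56 (y) x 34 mm high, mouth 140 x 50, inside 23 deep with one low cross divider, on a narrower tapered foot (130 x 44, 8 high; same play in the seal lid's recess). Grip the straight sides, fingertips over 12 mm above its underside to clear that rim. Open side up, 160 g. Origin: centre of foot's underside; z up. Seated: 9 mm above the seal lid's origin.
- cover: Top cover, pale beige-grey, 150 (x) x 60 (y) x 22 mm, slightly domed, with a long round-ended groove along its middle (134 x 26, 7 deep, floor 15 mm up). Below, the same 6 mm plug as the seal lid; straight sides 6 to 15 mm up, to grip. Fits either box but belongs on the shallow one. Right way up, 90 g. Origin: centre of plug's underside; z up. Seated: 28 mm above the shallow box's origin.
- cutlery_case: Slim closed cutlery case with round ends, pale beige-grey, 120 long (x) x 18 wide (y) x 16 mm high. Fits the cover's groove with 4 mm play to each side and 7 mm to each end and stands 9 mm proud of it; grip its upper half. 50 g. Origin: centre of its underside; z up. Seated: 15 mm above the cover's origin.
- snack_box: A closed snack box with its lid on, 100 x 78 x 47 mm, rounded, pale beige-grey, broader and shorter than the set's parts: not part of the set, stays where it is. Origin: centre of its underside.
- garlic: A garlic bulb, 60 mm wide, 59 mm high; stays where it is. Origin: centre of its underside.
- eraser_box: A flat teal card box, 46 x 98 x 20 mm; stays where it is. Origin: centre of its underside.
- tea_mug: A white stoneware mug with a dark band, 83 mm wide, 94 mm high, at the back; stays where it is. Origin: on its underside.
- water_glass: A tall clear drinking glass, 68 mm wide, 142 mm high, at the back; stays where it is. Origin: centre of its underside.

How it is judged (in metres and radians):
On the way, in this order (a step that is already met when the one before it is completed fails the run):
1. the seal lid is seated in the mouth of the deep box (z of seal_lid in the frame of deep_box between 0.043 and 0.049 m and angle between the x axis of seal_lid and the x axis of deep_box, either way round below 0.08 rad and angle between the z axis of seal_lid and the z axis of deep_box, either way round below 0.05 rad and x of seal_lid in the frame of deep_box between -0.008 and 0.008 m and y of seal_lid in the frame of deep_box between -0.006 and 0.006 m), for 0.2 s.
2. the shallow box stands in the rim of the seal lid (z of shallow_box in the frame of seal_lid between 0.006 and 0.012 m and angle between the x axis of shallow_box and the x axis of seal_lid, either way round below 0.08 rad and angle between the z axis of shallow_box and the z axis of seal_lid, either way round below 0.05 rad and x of shallow_box in the frame of seal_lid between -0.008 and 0.008 m and y of shallow_box in the frame of seal_lid between -0.006 and 0.006 m), for 0.2 s.
3. the cover is seated in the mouth of the shallow box (z of cover in the frame of shallow_box between 0.025 and 0.031 m and angle between the x axis of cover and the x axis of shallow_box, either way round below 0.08 rad and angle between the z axis of cover and the z axis of shallow_box, either way round below 0.05 rad and x of cover in the frame of shallow_box between -0.008 and 0.008 m and y of cover in the frame of shallow_box between -0.006 and 0.006 m), for 0.2 s.
4. the cutlery case lies in the groove of the cover (z of cutlery_case in the frame of cover between 0.012 and 0.018 m and angle between the x axis of cutlery_case and the x axis of cover, either way round below 0.08 rad and angle between the z axis of cutlery_case and the z axis of cover, either way round below 0.05 rad and x of cutlery_case in the frame of cover between -0.01 and 0.01 m and y of cutlery_case in the frame of cover between -0.006 and 0.006 m), for 0.2 s.
At the end, for the whole second after the job is handed in: All five parts stacked at rest: deep box, seal lid, shallow box, cover, case; each within 3 mm of seated height, 6 mm of centre across and 8 mm lengthwise (case 10), 0.08 rad in line either way round, level to 0.05 rad; deep box upright on the worktop within 40 mm of its start (all of step 1 and all of step 2 and all of step 3 and all of step 4 and angle between deep_box's own z axis and vertical below 0.05 rad and height (world z) of deep_box below 0.004 m and distance of deep_box from where it was at the start of the episode below 0.04 m and linear speed of each of deep_box, seal_lid, shallow_box, cover, cutlery_case below 0.02 m/s); the robot touches nothing.
It fails at once if the deep box is pushed more than 40 mm from its place (distance of deep_box from where it was at the start of the episode above 0.04 m).
It fails at once if the snack box, garlic, eraser box, mug or glass is moved more than 25 mm (distance of any of snack_box, garlic, eraser_box, tea_mug, water_glass from where it was at the start of the episode above 0.025 m).
It also fails if it takes over 106 s, if anything falls off the work surface, if the arm or the gripper's body presses on something with over 40 N, if the wrist force passes 120 N, or if a joint passes its speed limit or range.

## Working session

There is one attempt and no reset: what is moved stays moved. The work goes in short steps, Python scripts to look and compute and a tool call to move; the robot and the scene stay as the last step left them, time stands still between calls to the robot, and variables do not carry over. Pictures are saved under pics/ and viewed, at most 14 in all, crops included, and the job is handed in when it is done.

```bash
ls; mkdir -p pics; python3 - <<'E'
from workcell import robot, eyes, ticket, readout
import cv2,json
for n in("scene","top"):
    im=eyes.camera(n); cv2.imwrite(f"pics/{n}0.png",cv2.resize(im[:,:,::-1],(800,600),interpolation=cv2.INTER_CUBIC))
    print(eyes.camera_info(n))
o=readout.get_obs();print(o["time"],o["tool_pos"],o["orientation"])
E
```

```text
pics
workcell.py
{'fx': 351.54514943150014, 'fy': 351.54514943150014, 'cx': 254.6938106737443, 'cy': 190.21032876347317, 'eye': array([212.96369723, 564.01155413, 816.62771672]), 'rotation': array([-0.10180038,  0.32897987,  0.89628512, -0.27943141])}
{'fx': 495.8176916653725, 'fy': 495.8176916653725, 'cx': 258.16976202977736, 'cy': 191.34815393996894, 'eye': array([ 345.62302922,   31.94912248, 1455.21400181]), 'rotation': array([ 0.05983298, -0.05761943, -0.70446456,  0.70486147])}
0.1 [ 196.88535111 -619.06975474  302.8791534 ] [ 9.88179996e-01  1.53295540e-01  3.74848507e-05 -8.78029305e-04]
```

View pics/scene0.png

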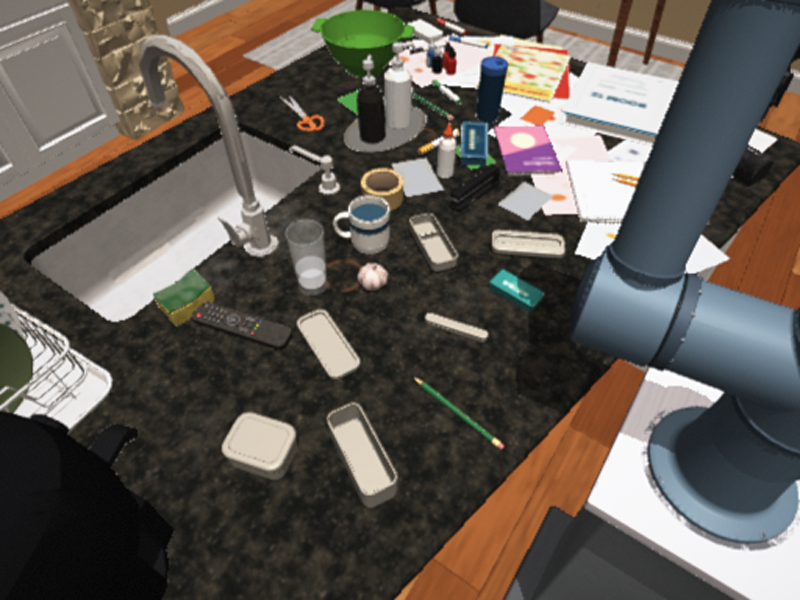

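View pics/top0.png

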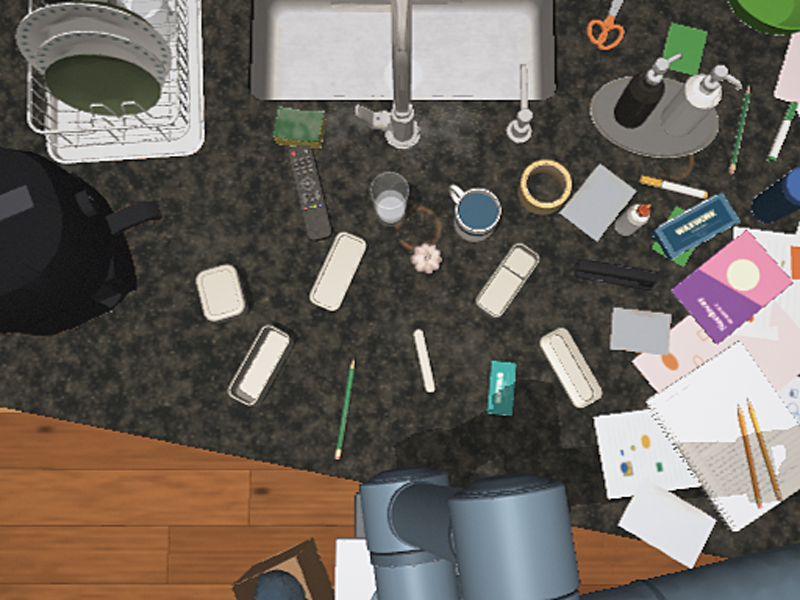

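The top view (800x600) shows the deep box at (260,365), seal lid (338,270), shallow box with divider (508,280), grooved cover (570,368), case (425,360), snack box (221,292). In the scene view the same parts are at (362,453), (328,343), (433,242), (528,243), (456,326). Next I fit each part's silhouette in both views.

```bash
cat > fit.py <<'E'
import numpy as np,cv2
from scipy.spatial.transform import Rotation as R
from scipy.optimize import minimize
from workcell import robot, eyes, ticket, readout
S=4
def proj(P,c):
    p=R.from_quat(c["rotation"]).inv().apply(P-c["eye"])
    return np.c_[c["cx"]-c["fx"]*p[:,0]/p[:,2], c["cy"]+c["fy"]*p[:,1]/p[:,2]]
def ray(uv,c,z):
    d=R.from_quat(c["rotation"]).apply([(uv[0]-c["cx"])/c["fx"],-(uv[1]-c["cy"])/c["fy"],-1])
    return c["eye"]+d*(z-c["eye"][2])/d[2]
def outline(L,W,r):
    t=np.linspace(0,np.pi/2,5);o=[]
    for k,(sx,sy) in enumerate([(1,1),(-1,1),(-1,-1),(1,-1)]):
        a=t+k*np.pi/2;o+=list(zip(sx*(L/2-r)+r*np.cos(a),sy*(W/2-r)+r*np.sin(a)))
    return np.array(o)
# name: layers (L,W,r,z), px guesses top, scene (800x600)
M={"deep":([(146,56,12,0),(146,56,12,52)],(260,365),(362,453)),
"seal":([(130,44,10,0),(150,60,13,6),(150,60,13,16)],(338,270),(328,343)),
"shallow":([(130,44,10,0),(146,56,12,8),(146,56,12,34)],(508,280),(433,242)),
"cover":([(130,44,10,0),(150,60,13,6),(150,60,13,15),(138,48,10,22)],(570,368),(528,243)),
"case":([(120,18,9,0),(120,18,9,16)],(425,360),(456,326))}
def pts(m,p):
    P=np.vstack([np.c_[outline(L,W,r),np.full(20,z)] for L,W,r,z in m])
    c,s=np.cos(p[2]),np.sin(p[2])
    return np.c_[p[0]+c*P[:,0]-s*P[:,1],p[1]+s*P[:,0]+c*P[:,1],p[3]+P[:,2]]
def hull(im,g,thr):
    f=cv2.resize(im,None,fx=S,fy=S,interpolation=cv2.INTER_CUBIC).astype(int)
    m=((f.max(2)>thr)&(f[:,:,0]>=f[:,:,2])&(f.max(2)-f.min(2)<70)).astype(np.uint8)
    m=cv2.morphologyEx(m,cv2.MORPH_OPEN,np.ones((7,7)))
    n,l,st,ce=cv2.connectedComponentsWithStats(m)
    x,y=int(g[0]*.64*S),int(g[1]*.64*S); w=l[y-12:y+13,x-12:x+13];w=w[w>0]
    k=np.bincount(w).argmax()
    return cv2.convexHull(cv2.findContours((l==k).astype(np.uint8),0,1)[0][0])
def fill(h,sh):
    a=np.zeros(sh,np.uint8);cv2.fillConvexPoly(a,np.round(h).astype(np.int32),1);return a
def fit(ims,cs,names,thr=90,guess={}):
    out={}
    for n in names:
        m,*g=M[n]; g=guess.get(n,g)
        H=[hull(im,q,thr) for im,q in zip(ims,g)]
        A=[fill(h,(384*S,512*S)) for h in H]
        def cost(p):
            e=0
            for a,c in zip(A,cs):
                h=cv2.convexHull(((proj(pts(m,p),c)+.5)*S-.5).astype(np.float32))
                e+=(a!=fill(h,a.shape)).sum()/a.sum()
            return e
        c0=ray(np.array(g[0])*.64,cs[0],10)
        best=min((minimize(cost,[c0[0],c0[1],y,0],method="Nelder-Mead",options=dict(maxfev=60,initial_simplex=np.array([[c0[0]+a,c0[1]+b,y+d,z] for a,b,d,z in [(0,0,0,0),(8,0,0,0),(0,8,0,0),(0,0,.2,0),(0,0,0,6)]]))) for y in np.arange(0,np.pi,.4)),key=lambda r:r.fun)
        b=minimize(cost,best.x,method="Nelder-Mead",options=dict(maxfev=250,initial_simplex=np.array([best.x+v for v in np.vstack([np.zeros(4),np.diag([4,4,.06,4])])])))
        out[n]=b.x; print(n,b.x.round(3),round(b.fun,3),flush=True)
        for im,h,c in zip(ims,H,cs):
            cv2.polylines(im,[np.round(proj(pts(m,b.x),c)[-20:]*16).astype(np.int32)],True,(255,0,0),1,cv2.LINE_AA,4)
            cv2.polylines(im,[np.round(h/S*16).astype(np.int32)],True,(0,255,0),1,cv2.LINE_AA,4)
    return out
E
python3 - <<'E'
from fit import *
import pickle
ims=[eyes.camera(n).copy() for n in("top","scene")];cs=[eyes.camera_info(n) for n in("top","scene")]
o=fit(ims,cs,M); pickle.dump(o,open("p.pkl","wb"))
a=cv2.resize(ims[0][140:275,130:400],(800,400));cv2.imwrite("pics/a.png",a[:,:,::-1])
b=cv2.resize(ims[1][125:330,180:370],(556,600));cv2.imwrite("pics/b.png",b[:,:,::-1])
E
```

```text
deep [ 4.63444e+02  2.96953e+02  2.65400e+00 -3.59000e-01] 0.363
seal [642.567 162.241   2.737   5.987] 0.058
shallow [ 624.258 -158.97     2.505    2.47 ] 0.257
cover [ 460.111 -272.531    0.489    5.864] 0.044
case [ 4.72563e+02 -8.86000e-01  2.13000e-01  5.82200e+00] 0.17
```

View pics/a.png

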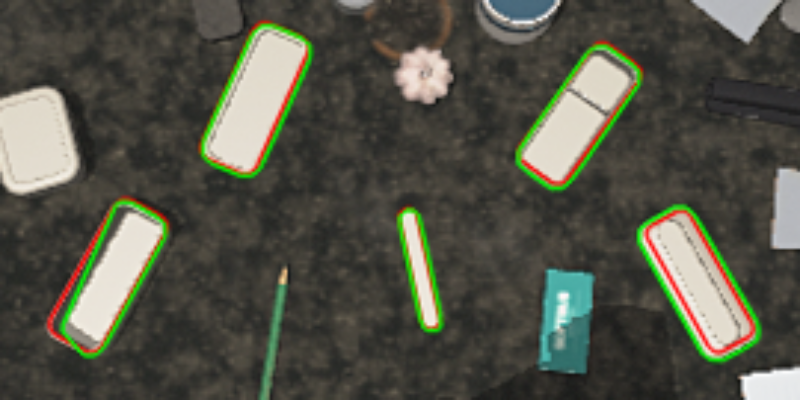

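View pics/b.png

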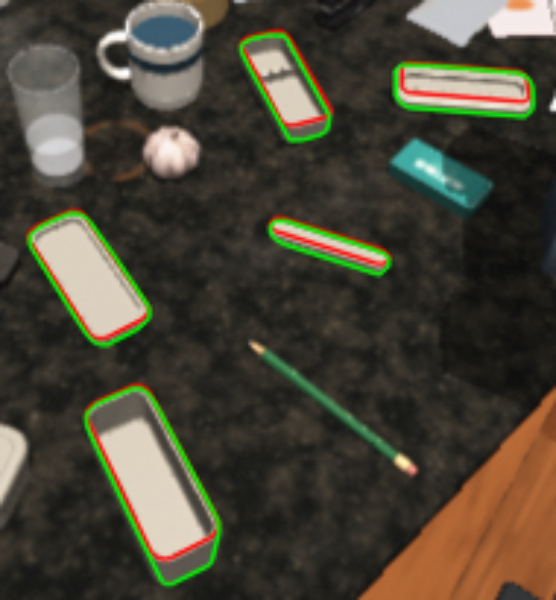

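The overlay fits seal, cover and case well. The dim walls of the deep box (left side, crop (60,290)) and shallow box are cut off, so I lower the threshold for those.

```bash
sed -i 's/np.ones((7,7))/np.ones((3,3))/' fit.py
python3 - <<'E'
from fit import *
import pickle
I=[eyes.camera(n).copy() for n in("top","scene")];cs=[eyes.camera_info(n) for n in("top","scene")]
for thr in(60,75,90):
    print(thr); ims=[i.copy() for i in I]; o=fit(ims,cs,M,thr); pickle.dump(o,open(f"p{thr}.pkl","wb"))
    if thr==75:
        a=cv2.resize(ims[0][140:275,130:400],(800,400));cv2.imwrite("pics/c.png",a[:,:,::-1])
E
```

```text
60
deep [458.652 302.786  -0.476  15.12 ] 0.947
seal [630.757 173.489   2.743  26.702] 0.993
shallow [ 623.11  -160.777    2.521    2.307] 1.014
cover [ 458.993 -266.188    0.486   11.344] 0.769
case [4.69806e+02 9.19000e+00 3.32000e-01 1.01670e+01] 1.291
75
deep [460.83  300.704   2.657  10.724] 0.133
seal [642.564 162.027   2.74    5.773] 0.077
shallow [ 622.407 -157.945    2.523    5.745] 0.126
cover [ 459.571 -271.382    0.498    7.003] 0.091
case [4.7264e+02 3.3000e-01 2.1800e-01 5.8130e+00] 0.196
90
deep [461.355 300.085   2.665   9.555] 0.177
seal [642.603 162.197   2.732   5.85 ] 0.056
shallow [ 623.409 -158.592    2.528    5.036] 0.18
cover [ 460.102 -272.473    0.49     5.923] 0.04
case [ 4.72442e+02 -3.80000e-01  2.19000e-01  5.78400e+00] 0.18
```

View pics/c.png

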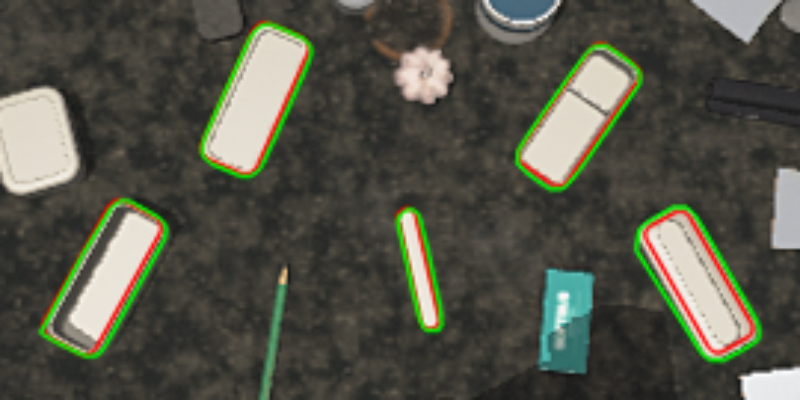

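```bash
cat > d.py <<'E'
# usage: d.py x y z yaw_of_tool_y -> shift in present tool axes and turn
import sys,numpy as np
from scipy.spatial.transform import Rotation as R
from workcell import robot, eyes, ticket, readout
o=readout.get_obs();T=R.from_quat(o["orientation"]);x,y,z,a=map(float,sys.argv[1:])
Y=np.array([np.cos(a),np.sin(a),0]);Z=np.array([0,0,-1.]);X=np.cross(Y,Z)
G=R.from_matrix(np.c_[X,Y,Z])
print("d",T.inv().apply(np.array([x,y,z])-o["tool_pos"]).round(1),"rot",(T.inv()*G).as_rotvec().round(3),"| tcp",np.round(o["tool_pos"],1),"q",np.round(o["q"],2),"t",o["time"],"w",round(o["gripper_width"],3),"F",np.round(o["ft_force"],1))
E
python3 d.py 642.5 162 250 1.166
python3 - <<'E'
from fit import *
from functools import partial
I=[eyes.camera(n).copy() for n in("top","scene")]
cs=[eyes.camera_info(n) for n in("top","scene")]
# per-camera planar offset: fit seal & cover in each view alone with z=0
for n in("seal","cover","case","shallow","deep"):
    m,*g=M[n]
    for k in(0,1):
        A=fill(hull(I[k],g[k],85),(384*S,512*S)); p0={"seal":[642.6,162.1,2.736],"cover":[460,-272,.49],"case":[472.5,0,.218],"shallow":[623,-158.3,2.525],"deep":[461,300.3,2.66]}[n]
        f=lambda p:(A!=fill(cv2.convexHull(((proj(pts(m,[*p,0]),cs[k])+.5)*S-.5).astype(np.float32)),A.shape)).sum()/A.sum()
        b=minimize(f,p0,method="Nelder-Mead",options=dict(initial_simplex=np.array(p0)+np.vstack([np.zeros(3),np.diag([4,4,.06])])))
        print(n,k,b.x.round(3),round(b.fun,3))
E
```

```text
d [ 661.3 -609.6   54. ] rot [-0.000e+00 -1.000e-03 -2.429e+00] | tcp [ 196.9 -619.3  303.5] q [-1.44  0.25  1.56 -0.    1.34 -0.17] t 0.3 w 0.996 F [-0.1  0.3  0.8]
seal 0 [643.229 162.373   2.738] 0.037
seal 1 [645.406 159.501   2.741] 0.034
cover 0 [ 460.234 -273.981    0.497] 0.017
cover 1 [ 462.618 -278.638    0.485] 0.021
case 0 [ 4.72865e+02 -1.00300e+00  2.30000e-01] 0.11
case 1 [ 4.75618e+02 -3.80500e+00  2.25000e-01] 0.06
shallow 0 [ 624.588 -158.574    2.518] 0.061
shallow 1 [ 624.71  -163.063    2.523] 0.087
deep 0 [463.209 303.508   2.676] 0.094
deep 1 [463.557 296.929   2.661] 0.04
```

Careful with the scale: shifts go in shares of 750 mm and turns go in shares of 180 degrees. That gives: 663 mm / 750 = 0.884, -610 mm / 750 = -0.8133, -2.43 rad / 3.1416 = -0.7735.

Request:
inch_along(moves=[1,0.4,-0.3667,0.04,0,0,-0.3501,1,0.884,-0.8133,0.072,0,0,-0.7735,1,0.884,-0.8133,0.072,0,0,-0.7735,1,0.884,-0.8133,0.072,0,0,-0.7735,1,0.884,-0.8133,0.072,0,0,-0.7735,1,0.884,-0.8133,0.072,0,0,-0.7735,1,0.884,-0.8133,0.072,0,0,-0.7735,1,0.884,-0.8133,0.072,0,0,-0.7735,1,0.884,-0.8133,0.072,0,0,-0.7735,1,0.884,-0.8133,0.072,0,0,-0.7735,1,0.884,-0.8133,0.072,0,0,-0.7735,1,0.884,-0.8133,0.072,0,0,-0.7735,1,0.884,-0.8133,0.072,0,0,-0.7735,1,0.884,-0.8133,0.072,0,0,-0.7735,1,0.884,-0.8133,0.072,0,0,-0.7735,1,0.884,-0.8133,0.072,0,0,-0.7735,1,0.884,-0.8133,0.072,0,0,-0.7735,1,0.884,-0.8133,0.072,0,0,-0.7735,1,0.884,-0.8133,0.072,0,0,-0.7735,1,0.884,-0.8133,0.072,0,0,-0.7735])

```text
time: 2.07
tool_pos: [610.4, 104.9, 254.0]
orientation: [0.198, 0.98, -0.0, 0.0]
ft_force: [0.2, -0.6, 1.0]
gripper_width: 1.004
gripper_force: 0.0
```

```bash
python3 d.py 644 161.5 110 1.168
```

```text
d [ -9.   65.2 144. ] rot [0.    0.    0.004] | tcp [610.4 104.9 254. ] q [-0.01  0.22  1.68 -0.    1.24 -1.19] t 2.0667 w 1.004 F [ 0.2 -0.6  1. ]
```

In the tool's units: 144 mm / 750 = 0.192, 70 mm / 750 = 0.0933.

Request:
inch_along(moves=[1,-0.012,0.0867,0.0533,0,0,0,1,-0.012,0.0867,0.0533,0,0,0,1,-0.012,0.0867,0.0933,0,0,0,1,-0.012,0.0867,0.192,0,0,0,1,-0.012,0.0867,0.192,0,0,0,1,-0.012,0.0867,0.192,0,0,0,1,-0.012,0.0867,0.192,0,0,0])

```text
time: 2.65
tool_pos: [642.3, 158.9, 108.2]
orientation: [0.201, 0.98, -0.001, -0.002]
ft_force: [-0.3, -0.1, 0.3]
gripper_width: 1.003
gripper_force: 0.0
```

```bash
python3 d.py 644 161.5 72 1.168
python3 - <<'E'
from workcell import robot, eyes, ticket, readout
import cv2,numpy as np
a=eyes.camera("top")[100:250,140:290];b=eyes.camera("scene")[130:330,150:350]
cv2.imwrite("pics/e.png",np.hstack([cv2.resize(x,(400,400),interpolation=2) for x in(a,b)])[:,:,::-1])
E
```

```text
d [-0.7  3.1 36.2] rot [-0.002 -0.004 -0.001] | tcp [642.3 158.9 108.2] q [ 0.07  0.5   1.62  0.    1.03 -1.1 ] t 2.65 w 1.003 F [-0.3 -0.1  0.3]
```

View pics/e.png

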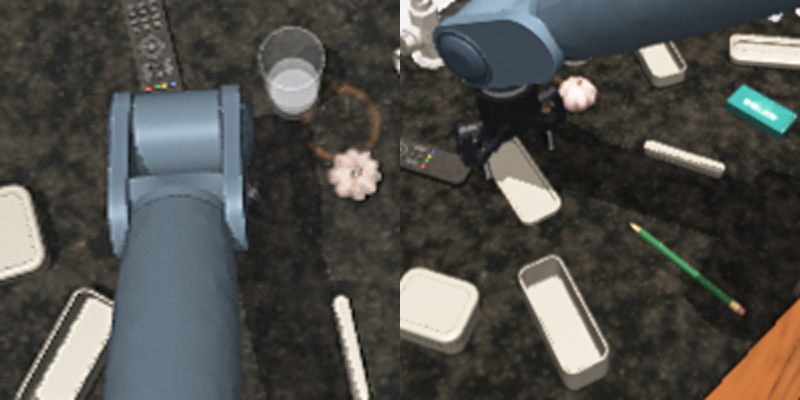

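The scene half shows the gripper straddling the lid (left finger ~(470,140), right ~(545,135)), with nothing in the way. The arm hides the lid in the top view. Descend and close.

In the tool's units: 35 mm / 750 = 0.0467, 28 mm / 750 = 0.0373.

Request:
inch_along(moves=[1,-0.0013,0.0027,0.02,0,0,0,1,-0.0013,0.0027,0.0373,0,0,0,1,-0.0013,0.0027,0.0467,0,0,0,1,-0.0013,0.0027,0.0467,0,0,0,0,-0.0013,0.0027,0.0467,0,0,0,0,-0.0013,0.0027,0.0467,0,0,0,0,-0.0013,0.0027,0.0467,0,0,0,0,-0.0013,0.0027,0.0467,0,0,0,0,-0.0013,0.0027,0.0467,0,0,0,0,-0.0013,0.0027,0.0467,0,0,0])

```text
time: 3.58
tool_pos: [646.2, 160.5, 76.5]
orientation: [0.201, 0.98, 0.0, 0.001]
ft_force: [-0.3, 0.4, 5.4]
gripper_width: 0.68
gripper_force: 65.1
```

```bash
python3 d.py 644 161.5 72 1.168
```

```text
d [2.5 0.1 4.5] rot [ 0.001  0.002 -0.001] | tcp [646.2 160.5  76.5] q [ 0.07  0.55  1.61 -0.    0.98 -1.09] t 3.5833 w 0.68 F [-0.3  0.4  5.4]
```

In the tool's units: -120 mm / 750 = -0.16, -80 mm / 750 = -0.1067.

Request:
inch_along(moves=[0,0,0,-0.0133,0,0,0,0,0,0,-0.0533,0,0,0,0,0,0,-0.1067,0,0,0,0,0,0,-0.16,0,0,0,0,0,0,-0.16,0,0,0,0,0,0,-0.16,0,0,0,0,0,0,-0.16,0,0,0,0,0,0,-0.16,0,0,0])

```text
time: 4.25
tool_pos: [643.9, 160.3, 192.9]
orientation: [0.201, 0.98, -0.001, -0.002]
ft_force: [-0.3, 0.0, -1.8]
gripper_width: 0.681
gripper_force: 64.5
```

```bash
python3 d.py 462 300 190 1.095
python3 - <<'E'
from workcell import robot, eyes, ticket, readout
import cv2,numpy as np
b=eyes.camera("scene")[100:330,130:390]
cv2.imwrite("pics/f.png",cv2.resize(b,(676,598),interpolation=2)[:,:,::-1])
E
```

```text
d [222.2  56.9   3.5] rot [-0.002 -0.003  0.072] | tcp [643.9 160.3 192.9] q [ 0.07  0.39  1.59  0.    1.16 -1.09] t 4.25 w 0.681 F [-0.3  0.  -1.8]
```

View pics/f.png

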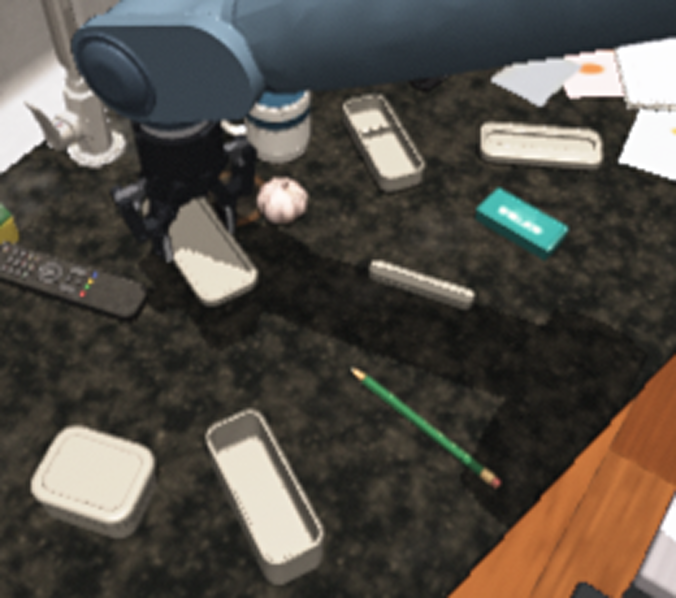

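The lid hangs level between the fingers at (210,250), and the deep box stands at (265,495). Carry it above the deep box.

In the tool's units: 222 mm / 750 = 0.296, 57 mm / 750 = 0.076, 0.07 rad / 3.1416 = 0.0223.

Request:
inch_along(moves=[0,0.296,0.076,0,0,0,0.0223,0,0.296,0.076,0,0,0,0.0223,0,0.296,0.076,0,0,0,0.0223,0,0.296,0.076,0,0,0,0.0223,0,0.296,0.076,0,0,0,0.0223,0,0.296,0.076,0,0,0,0.0223,0,0.296,0.076,0,0,0,0.0223,0,0.296,0.076,0,0,0,0.0223,0,0.296,0.076,0.0333,0,0,0.0223,0,0.296,0.076,0.0667,0,0,0.0223,0,0.296,0.076,0.0667,0,0,0.0223,0,0.296,0.076,0.0667,0,0,0.0223,0,0.296,0.076,0.0667,0,0,0.0223,0,0.296,0.076,0.0667,0,0,0.0223])

```text
time: 5.47
tool_pos: [464.8, 300.1, 146.5]
orientation: [0.235, 0.972, 0.001, 0.001]
ft_force: [0.2, 0.6, -0.9]
gripper_width: 0.681
gripper_force: 64.7
```

```bash
python3 d.py 462 300 122 1.095
python3 - <<'E'
from workcell import robot, eyes, ticket, readout
import cv2,numpy as np
np.save("s1.npy",eyes.camera("scene"));np.save("t1.npy",eyes.camera("top"))
b=np.load("s1.npy")[220:340,170:300];a=np.load("t1.npy")[180:300,110:240]
cv2.imwrite("pics/g.png",np.hstack([cv2.resize(x,(400,369),interpolation=2) for x in(a,b)])[:,:,::-1])
E
```

```text
d [ 2.5 -1.4 24.5] rot [0.002 0.002 0.001] | tcp [464.8 300.1 146.5] q [ 0.37  0.22  1.9  -0.    1.02 -0.73] t 5.4667 w 0.681 F [ 0.2  0.6 -0.9]
```

View pics/g.png

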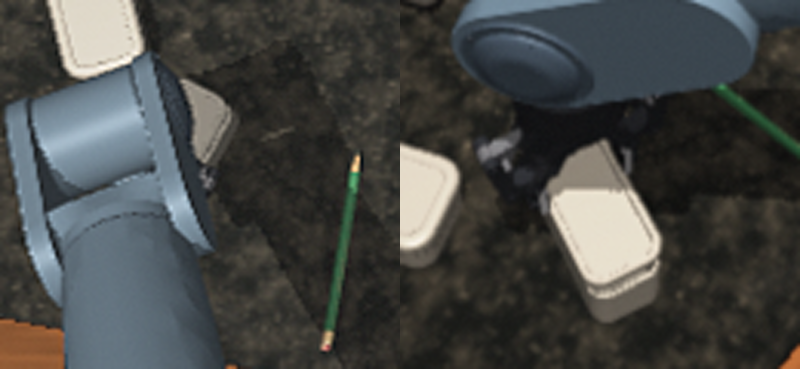

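Scene half: lid's near end at ~(625,265), a little above the deep box's near end (610,300). Now an enlarged overlay to measure their relative offset.

```bash
python3 - <<'E'
from fit import *
im=np.load("s1.npy");c=eyes.camera_info("scene")
o=readout.get_obs();Y=R.from_quat(o["orientation"]).as_matrix()[:,1];yaw=np.arctan2(Y[1],Y[0])+np.pi/2;print(yaw)
k=7;x0,y0=210,250;cr=im[y0:y0+84,x0:x0+90]
v=cv2.resize(cr,None,fx=k,fy=k,interpolation=cv2.INTER_CUBIC)[:,:,::-1].copy()
def dr(P,col): cv2.polylines(v,[np.round(((proj(P,c)-[x0,y0]+.5)*k-.5)*16).astype(np.int32)],True,col,1,cv2.LINE_AA,4)
L=pts(M["seal"][0],[o["tool_pos"][0],o["tool_pos"][1],yaw,o["tool_pos"][2]-76])
dr(L[20:40],(0,255,0));dr(L[40:],(0,255,0))
D=pts(M["deep"][0],[463.56,296.93,2.661,0]);dr(D[:20],(255,0,0));dr(D[20:],(0,0,255))
cv2.imwrite("pics/h.png",v)
E
```

```text
2.6674620585789306
```

View pics/h.png

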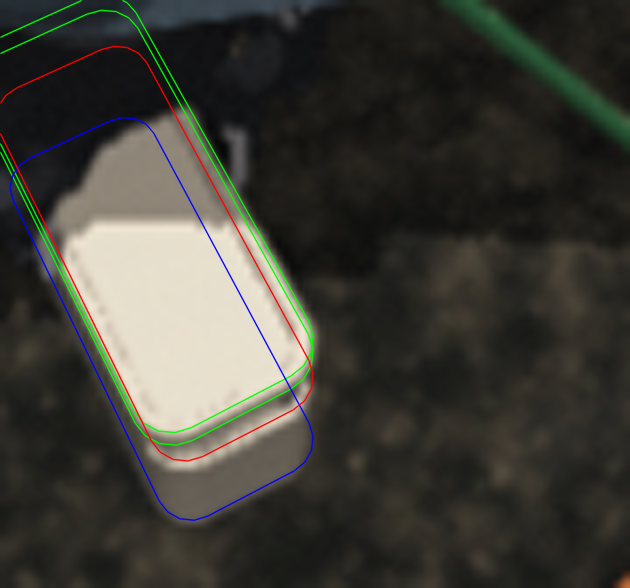

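```bash
python3 - <<'E'
from fit import *
I=[cv2.resize(cv2.imread(f"pics/{n}0.png")[:,:,::-1],(512,384),interpolation=cv2.INTER_AREA) for n in("top","scene")]
cs=[eyes.camera_info(n) for n in("top","scene")]
for n in("deep","seal","shallow"):
  m,*g=M[n]
  for k,thr in((0,70),(0,75),(0,80),(1,70),(1,80)):
    A=fill(hull(I[k],g[k],thr),(384*S,512*S)); p0={"seal":[642.6,162.1,2.736],"shallow":[623,-158.3,2.525],"deep":[461,300.3,2.66]}[n]
    f=lambda p:(A!=fill(cv2.convexHull(((proj(pts(m,[*p,0]),cs[k])+.5)*S-.5).astype(np.float32)),A.shape)).sum()/A.sum()
    b=minimize(f,p0,method="Nelder-Mead",options=dict(initial_simplex=np.array(p0)+np.vstack([np.zeros(3),np.diag([4,4,.06])])))
    print(n,k,thr,b.x.round(3),round(b.fun,3))
E
python3 d.py 463.5 298.5 122 1.09
```

```text
deep 0 70 [461.931 304.539   2.664] 0.071
deep 0 75 [463.257 304.322   2.68 ] 0.07
deep 0 80 [464.098 303.042   2.668] 0.081
deep 1 70 [463.06  296.667   2.657] 0.022
deep 1 80 [463.488 296.617   2.653] 0.031
seal 0 70 [643.246 162.35    2.727] 0.065
seal 0 75 [643.629 162.425   2.738] 0.054
seal 0 80 [643.631 162.741   2.732] 0.043
seal 1 70 [646.46  159.651   2.747] 0.059
seal 1 80 [646.649 159.472   2.745] 0.035
shallow 0 70 [ 624.052 -158.13     2.531] 0.337
shallow 0 75 [ 623.974 -156.992    2.524] 0.081
shallow 0 80 [ 623.943 -157.481    2.532] 0.068
shallow 1 70 [ 624.726 -163.071    2.523] 0.043
shallow 1 80 [ 624.864 -163.35     2.529] 0.07
d [ 0.1 -2.  24.5] rot [0.002 0.002 0.007] | tcp [464.5 300.2 146.5] q [ 0.37  0.22  1.9  -0.    1.02 -0.73] t 5.5667 w 0.681 F [ 0.5  0.2 -0.6]
```

In the tool's units: 22 mm / 750 = 0.0293, 21 mm / 750 = 0.028, 0.005 rad / 3.1416 = 0.0016.

Request:
inch_along(moves=[0,0,-0.0031,0.008,0,0,0.0016,0,0,-0.0031,0.016,0,0,0.0016,0,0,-0.0031,0.0213,0,0,0.0016,0,0,-0.0031,0.0253,0,0,0.0016,0,0,-0.0031,0.028,0,0,0.0016,0,0,-0.0031,0.0293,0,0,0.0016,0,0,-0.0031,0.0293,0,0,0.0016])

```text
time: 6.15
tool_pos: [462.4, 298.1, 122.8]
orientation: [0.237, 0.971, -0.0, -0.0]
ft_force: [-0.4, 0.2, -0.4]
gripper_width: 0.68
gripper_force: 64.7
```

```bash
python3 d.py 463.5 298 122 1.09
python3 - <<'E'
from workcell import robot, eyes, ticket, readout
import cv2,numpy as np
b=eyes.camera("scene")[240:330,190:300]
cv2.imwrite("pics/i.png",cv2.resize(b,None,fx=6,fy=6,interpolation=2)[:,:,::-1])
E
```

```text
d [-1.   0.5  0.8] rot [-0.    -0.     0.002] | tcp [462.4 298.1 122.8] q [ 0.37  0.26  1.91  0.    0.97 -0.73] t 6.15 w 0.68 F [-0.4  0.2 -0.4]
```

View pics/i.png

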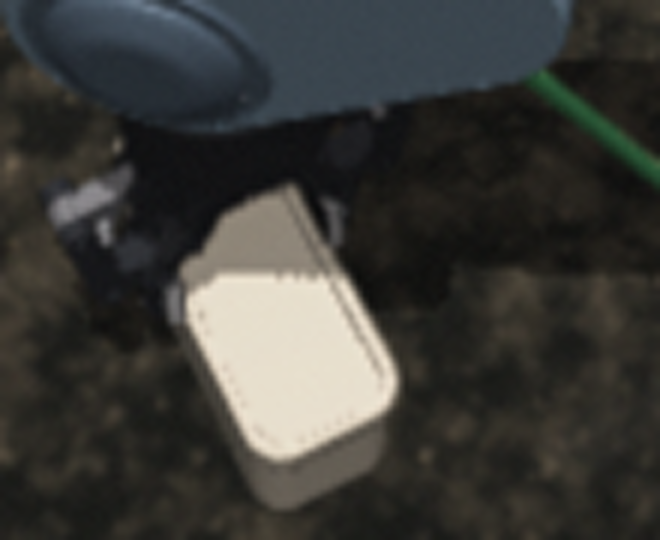

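The lid sits over the box with no contact force yet at TCP 122.8, so the plug is in the mouth. Lower until it touches, then release.

In the tool's units: 2 mm / 750 = 0.0027, 1 mm / 750 = 0.0013.

Request:
inch_along(moves=[0,0,0,0.0013,0,0,0,0,0,0,0.0027,0,0,0,0,0,0,0.0027,0,0,0])

```text
time: 6.45
tool_pos: [462.7, 298.2, 122.4]
orientation: [0.237, 0.972, -0.0, -0.0]
ft_force: [-5.1, -2.0, 9.6]
gripper_width: 0.679
gripper_force: 65.8
```

Request:
inch_along(moves=[0,0,0,0.0013,0,0,0,0,0,0,0.002,0,0,0,0,0,0,0.002,0,0,0])

```text
time: 6.7
tool_pos: [462.9, 298.3, 122.4]
orientation: [0.237, 0.972, -0.0, -0.0]
ft_force: [-10.1, -5.1, 19.9]
gripper_width: 0.682
gripper_force: 66.9
```

In the tool's units: -120 mm / 750 = -0.16, -60 mm / 750 = -0.08.

Request:
inch_along(moves=[0,0,0,-0.0033,0,0,0,1,0,0,-0.0033,0,0,0,1,0,0,-0.0033,0,0,0,1,0,0,-0.0033,0,0,0,1,0,0,-0.0033,0,0,0,1,0,0,-0.04,0,0,0,1,0,0,-0.08,0,0,0,1,0,0,-0.16,0,0,0,1,0,0,-0.16,0,0,0,1,0,0,-0.16,0,0,0])

```text
time: 7.53
tool_pos: [464.9, 299.1, 245.3]
orientation: [0.237, 0.971, 0.003, 0.004]
ft_force: [0.1, 0.6, 1.3]
gripper_width: 1.001
gripper_force: 0.0
```

```bash
python3 d.py 624.3 -160.5 240 0.954
```

```text
d [-353.1 -334.5    5.1] rot [0.008 0.006 0.138] | tcp [464.9 299.1 245.3] q [ 0.37  0.08  1.86  0.    1.19 -0.73] t 7.5333 w 1.001 F [0.1 0.6 1.3]
```

In the tool's units: -353 mm / 750 = -0.4707, -334 mm / 750 = -0.4453, 0.138 rad / 3.1416 = 0.0439.

Request:
inch_along(moves=[1,-0.4707,-0.4453,0.0067,0,0,0.0439,1,-0.4707,-0.4453,0.0067,0,0,0.0439,1,-0.4707,-0.4453,0.0067,0,0,0.0439,1,-0.4707,-0.4453,0.0067,0,0,0.0439,1,-0.4707,-0.4453,0.0067,0,0,0.0439,1,-0.4707,-0.4453,0.0067,0,0,0.0439,1,-0.4707,-0.4453,0.0067,0,0,0.0439,1,-0.4707,-0.4453,0.0067,0,0,0.0439,1,-0.4707,-0.4453,0.0067,0,0,0.0439,1,-0.4707,-0.4453,0.0067,0,0,0.0439,1,-0.4707,-0.4453,0.0067,0,0,0.0439,1,-0.4707,-0.4453,0.0067,0,0,0.0439,1,-0.4707,-0.4453,0.0067,0,0,0.0439,1,-0.4707,-0.4453,0.0067,0,0,0.0439,1,-0.4707,-0.4453,0.1067,0,0,0.0439,1,-0.4707,-0.4453,0.1067,0,0,0.0439,1,-0.4707,-0.4453,0.1067,0,0,0.0439])

```text
time: 8.95
tool_pos: [617.0, -157.7, 150.8]
orientation: [0.303, 0.953, 0.001, -0.008]
ft_force: [-1.3, 1.0, -2.7]
gripper_width: 1.005
gripper_force: 0.0
```

```bash
python3 d.py 624.3 -160.5 83 0.954
python3 - <<'E'
from fit import *
I=[eyes.camera(n).copy() for n in("top","scene")];cs=[eyes.camera_info(n) for n in("top","scene")]
M["st"]=([(146,56,12,0),(146,56,12,52),(150,60,13,52),(150,60,13,62)],)
M["boxonly"]=([(146,56,12,0),(146,56,12,52)],)
g=((262,362),(360,445))
A=[fill(hull(I[k],g[k],75),(384*S,512*S)) for k in(0,1)]
from itertools import product
for k in (0,1):
  m=M["st"][0]
  f=lambda p:(A[k]!=fill(cv2.convexHull(((proj(pts(m,[*p,0]),cs[k])+.5)*S-.5).astype(np.float32)),A[k].shape)).sum()/A[k].sum()
  p0=np.array([463,299,2.66])
  b=minimize(f,p0,method="Nelder-Mead",options=dict(initial_simplex=p0+np.vstack([np.zeros(3),np.diag([4,4,.06])])));print(k,b.x,b.fun)
v=np.hstack([cv2.resize(I[k][y:y+70,x:x+66],(396,420),interpolation=2) for k,y,x in((0,200,132),(1,255,203))])
cv2.imwrite("pics/j.png",v[:,:,::-1])
E
```

```text
d [-8.7  2.1 67.7] rot [-0.003 -0.016  0.001] | tcp [ 617.  -157.7  150.8] q [-0.43  0.39  1.67  0.    1.09 -1.38] t 8.95 w 1.005 F [-1.3  1.  -2.7]
0 [461.91376892 302.28186875   2.65382965] 0.07981506884113194
1 [462.40540461 296.81345112   2.6585058 ] 0.021450229017482742
```

View pics/j.png

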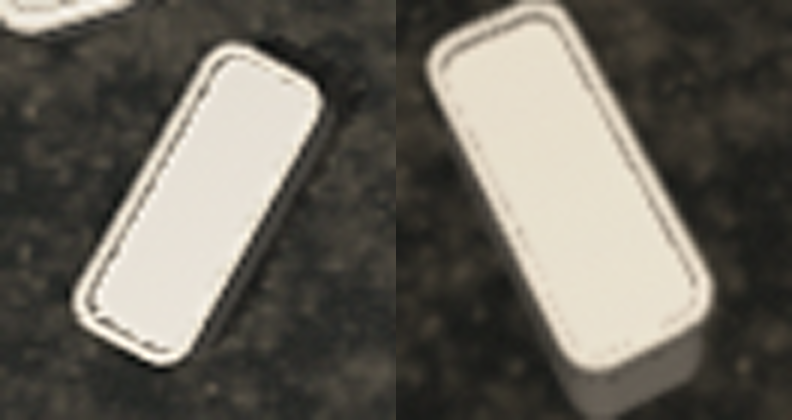

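The lid is seated flush and aligned in both views (top outline (80,300)-(320,100)). The scene fit agrees with the release pose. Next, the shallow box.

In the tool's units: 66 mm / 750 = 0.088, 50 mm / 750 = 0.0667, -0.01 rad / 3.1416 = -0.0032.

Request:
inch_along(moves=[1,-0.012,0.0027,0.0267,0,-0.0032,0,1,-0.012,0.0033,0.0667,0,-0.0032,0,1,-0.012,0.0033,0.088,0,-0.0032,0,1,-0.012,0.0033,0.088,0,-0.0032,0,1,-0.012,0.0033,0.088,0,-0.0032,0])

```text
time: 9.47
tool_pos: [631.4, -164.0, 95.2]
orientation: [0.303, 0.953, -0.002, 0.006]
ft_force: [0.6, 0.1, 0.9]
gripper_width: 0.997
gripper_force: 0.0
```

```bash
python3 d.py 624.3 -161.8 84 0.954
```

```text
d [ 7.2 -2.3 11.2] rot [0.    0.012 0.001] | tcp [ 631.4 -164.    95.2] q [-0.43  0.5   1.65 -0.    0.98 -1.38] t 9.4667 w 0.997 F [0.6 0.1 0.9]
```

In the tool's units: 0.01 rad / 3.1416 = 0.0032.

Request:
inch_along(moves=[1,0,0,0,0,0.0032,0,1,0,0,0,0,0.0032,0,1,0,0,0,0,0.0032,0])

```text
time: 9.72
tool_pos: [631.9, -164.7, 95.9]
orientation: [0.303, 0.953, -0.0, 0.002]
ft_force: [0.4, 0.3, 1.1]
gripper_width: 1.002
gripper_force: 0.0
```

```bash
python3 d.py 624.3 -161.8 84 0.954
```

```text
d [ 7.9 -2.1 11.8] rot [0.001 0.004 0.   ] | tcp [ 631.9 -164.7   95.9] q [-0.43  0.5   1.65  0.    0.99 -1.38] t 9.7167 w 1.002 F [0.4 0.3 1.1]
```

In the tool's units: 11.5 mm / 750 = 0.0153, 7.9 mm / 750 = 0.0105, 0.003 rad / 3.1416 = 0.001.

Request:
inch_along(moves=[1,0.0105,-0.0027,0.0053,0,0.001,0,1,0.0105,-0.0027,0.0153,0,0.001,0,1,0.0105,-0.0027,0.0153,0,0.001,0,1,0.0105,-0.0027,0.0153,0,0.001,0,0,0.0105,-0.0027,0.0153,0,0.001,0,0,0.0105,-0.0027,0.0153,0,0.001,0,0,0.0105,-0.0027,0.0153,0,0.001,0,0,0.0105,-0.0027,0.0153,0,0.001,0,0,0.0105,-0.0027,0.0153,0,0.001,0,0,0.0105,-0.0027,0.0153,0,0.001,0])

```text
time: 10.55
tool_pos: [623.6, -161.5, 82.6]
orientation: [0.304, 0.953, 0.0, -0.001]
ft_force: [0.5, -0.6, 3.7]
gripper_width: 0.641
gripper_force: 66.4
```

```bash
python3 d.py 624.3 -161.8 84 0.954
```

```text
d [-0.8  0.2 -1.4] rot [ 0.    -0.002  0.   ] | tcp [ 623.6 -161.5   82.6] q [-0.43  0.51  1.67  0.    0.97 -1.38] t 10.55 w 0.641 F [ 0.5 -0.6  3.7]
```

Request:
inch_along(moves=[0,0,0,-0.02,0,0,0,0,0,0,-0.0733,0,0,0,0,0,0,-0.1267,0,0,0,0,0,0,-0.1733,0,0,0,0,0,0,-0.1733,0,0,0,0,0,0,-0.1733,0,0,0,0,0,0,-0.1733,0,0,0])

```text
time: 11.13
tool_pos: [622.5, -161.1, 211.2]
orientation: [0.304, 0.953, 0.001, -0.002]
ft_force: [0.6, 0.4, -2.3]
gripper_width: 0.638
gripper_force: 66.0
```

```bash
python3 d.py 462.7 298.2 214 1.092
```

```text
d [396.1 282.3  -0.9] rot [-0.    -0.005 -0.138] | tcp [ 622.5 -161.1  211.2] q [-0.43  0.32  1.64  0.    1.18 -1.38] t 11.1333 w 0.638 F [ 0.6  0.4 -2.3]
```

Careful with the scale: shifts go in shares of 750 mm and turns go in shares of 180 degrees. That gives: 396 mm / 750 = 0.528, 282 mm / 750 = 0.376, -0.138 rad / 3.1416 = -0.0439.

Request:
inch_along(moves=[0,0.528,0.376,0,0,0,-0.0439,0,0.528,0.376,0,0,0,-0.0439,0,0.528,0.376,0,0,0,-0.0439,0,0.528,0.376,0,0,0,-0.0439,0,0.528,0.376,0,0,0,-0.0439,0,0.528,0.376,0,0,0,-0.0439,0,0.528,0.376,0,0,0,-0.0439,0,0.528,0.376,0,0,0,-0.0439,0,0.528,0.376,0,0,0,-0.0439,0,0.528,0.376,0,0,0,-0.0439,0,0.528,0.376,0,0,0,-0.0439,0,0.528,0.376,0,0,0,-0.0439,0,0.528,0.376,0,0,0,-0.0439,0,0.528,0.376,0,0,0,-0.0439,0,0.528,0.376,0,0,0,-0.0439,0,0.528,0.376,0,0,0,-0.0439,0,0.528,0.376,0.06,0,0,-0.0439,0,0.528,0.376,0.06,0,0,-0.0439,0,0.528,0.376,0.06,0,0,-0.0439,0,0.528,0.376,0.06,0,0,-0.0439])

```text
time: 12.8
tool_pos: [463.7, 297.0, 168.4]
orientation: [0.238, 0.971, 0.0, -0.002]
ft_force: [0.7, 0.5, -1.5]
gripper_width: 0.645
gripper_force: 65.8
```

Request:
inch_along(moves=[0,0,0,0,0,0,0,0,0,0,0,0,0,0])

```text
time: 12.97
tool_pos: [464.4, 297.8, 170.0]
orientation: [0.237, 0.971, 0.001, -0.0]
ft_force: [-0.2, -0.2, -2.4]
gripper_width: 0.642
gripper_force: 65.8
```

```bash
python3 d.py 462.7 298.2 140 1.092
cat > ov.py <<'E'
import sys
from fit import *
# held part name, height TCP-underside, out
M["stack"]=([(146,56,12,0),(150,60,13,52),(150,60,13,62)],)
n,h,out=sys.argv[1],float(sys.argv[2]),sys.argv[3]
im=eyes.camera("scene");c=eyes.camera_info("scene");o=readout.get_obs()
Y=R.from_quat(o["orientation"]).as_matrix()[:,1];yaw=np.arctan2(Y[1],Y[0])+np.pi/2
k=6;x0,y0=195,int(sys.argv[4]) if len(sys.argv)>4 else 235;cr=im[y0:y0+95,x0:x0+120]
v=cv2.resize(cr,None,fx=k,fy=k,interpolation=cv2.INTER_CUBIC)[:,:,::-1].copy()
def dr(P,col): cv2.polylines(v,[np.round(((proj(P,c)-[x0,y0]+.5)*k-.5)*16).astype(np.int32)],True,col,1,cv2.LINE_AA,4)
L=pts(M[n][0],[o["tool_pos"][0],o["tool_pos"][1]-1.4,yaw,o["tool_pos"][2]-h])
for i in range(20,len(L),20):dr(L[i:i+20],(0,255,0))
D=pts(M["stack"][0],[462.4,296.8,2.66,0]);dr(D[:20],(255,0,0));dr(D[40:],(0,0,255))
cv2.imwrite(out,v)
E
python3 ov.py shallow 82.6 pics/k.png
```

```text
d [ 1.7 -0.5 30. ] rot [ 0.003 -0.001 -0.   ] | tcp [464.4 297.8 170. ] q [ 0.36  0.18  1.9   0.    1.06 -0.73] t 12.9667 w 0.642 F [-0.2 -0.2 -2.4]
```

View pics/k.png

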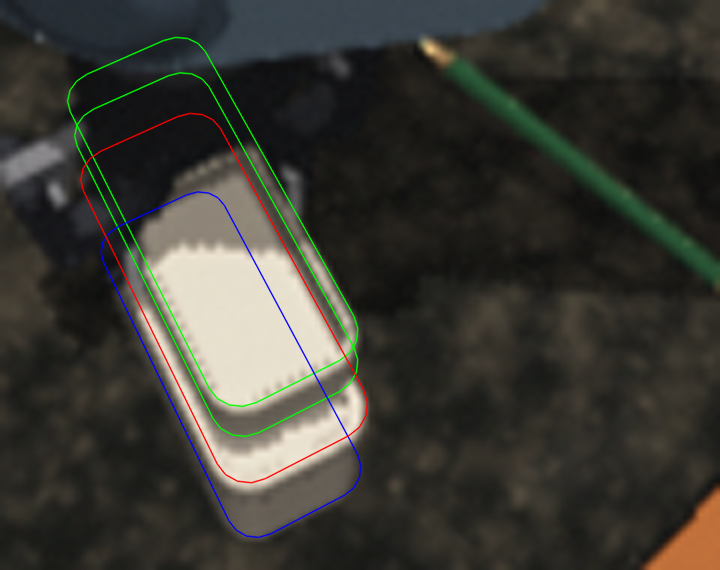

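The overlay shows the held box (near end ~(240,410)) and the lid rim (245,485) offset equally from their predictions, so they are aligned. Lower it.

In the tool's units: 29 mm / 750 = 0.0387, 28 mm / 750 = 0.0373.

Request:
inch_along(moves=[0,0.002,-0.0005,0.0107,0,0,0,0,0.002,-0.0005,0.0213,0,0,0,0,0.002,-0.0005,0.0293,0,0,0,0,0.002,-0.0005,0.0347,0,0,0,0,0.002,-0.0005,0.0373,0,0,0,0,0.002,-0.0005,0.0387,0,0,0,0,0.002,-0.0005,0.0387,0,0,0,0,0.002,-0.0005,0.0387,0,0,0])

```text
time: 13.68
tool_pos: [461.9, 298.1, 139.3]
orientation: [0.237, 0.971, 0.001, -0.001]
ft_force: [0.2, -0.7, -2.9]
gripper_width: 0.639
gripper_force: 65.9
```

Request:
inch_along(moves=[0,0,0,0.0013,0,0,0,0,0,0,0.0027,0,0,0,0,0,0,0.0027,0,0,0])

```text
time: 13.93
tool_pos: [462.0, 298.2, 137.6]
orientation: [0.237, 0.971, 0.001, -0.001]
ft_force: [0.4, 0.0, 0.6]
gripper_width: 0.637
gripper_force: 66.1
```

```bash
python3 d.py 462.7 298.2 137.6 1.092
```

```text
d [-0.6  0.3  0. ] rot [ 0.001 -0.002  0.   ] | tcp [462.  298.2 137.6] q [ 0.37  0.23  1.91  0.    1.   -0.73] t 13.9333 w 0.637 F [0.4 0.  0.6]
```

Just touching at the seated height. Release and go to the cover.

In the tool's units: -120 mm / 750 = -0.16, -80 mm / 750 = -0.1067.

Request:
inch_along(moves=[0,0,0,0.0009,0,0,0,0,0,0,0.0009,0,0,0,1,0,0,0,0,0,0,1,0,0,0,0,0,0,1,0,0,0,0,0,0,1,0,0,0,0,0,0,1,0,0,-0.0533,0,0,0,1,0,0,-0.1067,0,0,0,1,0,0,-0.16,0,0,0,1,0,0,-0.16,0,0,0,1,0,0,-0.16,0,0,0])

```text
time: 14.85
tool_pos: [463.4, 298.4, 260.5]
orientation: [0.237, 0.971, 0.002, 0.001]
ft_force: [-0.4, -0.3, -0.9]
gripper_width: 0.999
gripper_force: 0.0
```

```bash
python3 d.py 461.5 -275.5 250 -1.08
```

```text
d [-262.6 -510.3    8.1] rot [ 0.005 -0.005  2.172] | tcp [463.4 298.4 260.5] q [ 0.37  0.06  1.85  0.    1.23 -0.73] t 14.85 w 0.999 F [-0.4 -0.3 -0.9]
```

In the tool's units: -510 mm / 750 = -0.68, -262 mm / 750 = -0.3493, 2.172 rad / 3.1416 = 0.6914.

Request:
inch_along(moves=[1,-0.3493,-0.68,0.0107,0,0,0.6914,1,-0.3493,-0.68,0.0107,0,0,0.6914,1,-0.3493,-0.68,0.0107,0,0,0.6914,1,-0.3493,-0.68,0.0107,0,0,0.6914,1,-0.3493,-0.68,0.0107,0,0,0.6914,1,-0.3493,-0.68,0.0107,0,0,0.6914,1,-0.3493,-0.68,0.0107,0,0,0.6914,1,-0.3493,-0.68,0.0107,0,0,0.6914,1,-0.3493,-0.68,0.0107,0,0,0.6914,1,-0.3493,-0.68,0.0107,0,0,0.6914,1,-0.3493,-0.68,0.0107,0,0,0.6914,1,-0.3493,-0.68,0.0107,0,0,0.6914,1,-0.3493,-0.68,0.0107,0,0,0.6914,1,-0.3493,-0.68,0.0107,0,0,0.6914,1,-0.3493,-0.68,0.0107,0,0,0.6914,1,-0.3493,-0.68,0.0107,0,0,0.6914,1,-0.3493,-0.68,0.0107,0,0,0.6914,1,-0.3493,-0.68,0.0107,0,0,0.6914,1,-0.3493,-0.68,0.0107,0,0,0.6914,1,-0.3493,-0.68,0.0107,0,0,0.6914])

```text
time: 16.52
tool_pos: [459.1, -275.0, 246.6]
orientation: [0.97, 0.244, -0.002, -0.002]
ft_force: [-0.3, -0.6, -1.0]
gripper_width: 1.002
gripper_force: 0.0
```

Request:
inch_along(moves=[1,0,0,0,0,0,0,1,0,0,0,0,0,0,1,0,0,0,0,0,0])

```text
time: 16.77
tool_pos: [459.5, -275.4, 247.9]
orientation: [0.97, 0.243, -0.001, -0.001]
ft_force: [-0.6, -0.0, -0.0]
gripper_width: 0.996
gripper_force: 0.0
```

```bash
python3 d.py 462 -277 76 -1.08
python3 - <<'E'
from fit import *
I=[eyes.camera(n).copy() for n in("top","scene")];cs=[eyes.camera_info(n) for n in("top","scene")]
v=np.hstack([cv2.resize(I[k][y:y+80,x:x+76],(380,400),interpolation=2) for k,y,x in((0,195,127),(1,240,198))])
cv2.imwrite("pics/l.png",v[:,:,::-1])
np.save("st2.npy",I[1]);np.save("st2t.npy",I[0])
m=[(146,56,12,0),(146,56,12,52),(150,60,13,52),(150,60,13,62),(146,56,12,63),(146,56,12,89)]
for k,g in((0,(262,362)),(1,(360,440))):
  A=fill(hull(I[k],g,75),(384*S,512*S));p0=np.array([463,298,2.66])
  f=lambda p:(A!=fill(cv2.convexHull(((proj(pts(m,[*p,0]),cs[k])+.5)*S-.5).astype(np.float32)),A.shape)).sum()/A.sum()
  b=minimize(f,p0,method="Nelder-Mead",options=dict(initial_simplex=p0+np.vstack([np.zeros(3),np.diag([4,4,.06])])));print(k,b.x,b.fun)
E
```

```text
d [  1.7   3.1 171.9] rot [-0.003  0.001  0.001] | tcp [ 459.5 -275.4  247.9] q [-0.75  0.04  1.9  -0.    1.21  0.33] t 16.7667 w 0.996 F [-0.6 -0.  -0. ]
0 [461.19519171 302.2399174    2.66982041] 0.06252070613848265
1 [462.34798755 296.40932483   2.64982022] 0.021557987130445096
```

View pics/l.png

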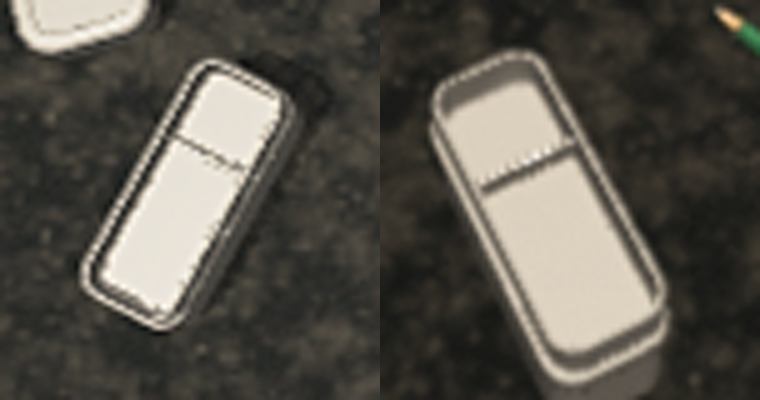

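The shallow box sits level in the rim in both views (near end top-half (150,315), scene-half (590,370)). Fits 0.02. Now grasp the cover.

In the tool's units: 173 mm / 750 = 0.2307, 170 mm / 750 = 0.2267.

Request:
inch_along(moves=[1,0.0023,0.0033,0.0533,0,0,0,1,0.0023,0.0033,0.1067,0,0,0,1,0.0023,0.0033,0.16,0,0,0,1,0.0023,0.0033,0.1933,0,0,0,1,0.0023,0.0033,0.2133,0,0,0,1,0.0023,0.0033,0.2267,0,0,0,1,0.0023,0.0033,0.2307,0,0,0,1,0.0023,0.0033,0.2307,0,0,0,1,0.0023,0.0033,0.2307,0,0,0,0,0.0023,0.0033,0.2307,0,0,0,0,0.0023,0.0033,0.2307,0,0,0,0,0.0023,0.0033,0.2307,0,0,0,0,0.0023,0.0033,0.2307,0,0,0,0,0.0023,0.0033,0.2307,0,0,0,0,0.0023,0.0033,0.2307,0,0,0])

```text
time: 18.12
tool_pos: [462.8, -277.4, 77.0]
orientation: [0.97, 0.243, -0.0, 0.0]
ft_force: [-1.1, 0.6, 5.9]
gripper_width: 0.679
gripper_force: 64.5
```

```bash
python3 d.py 462 -277 76 -1.08
```

```text
d [-0.5 -0.7  1. ] rot [0. 0. 0.] | tcp [ 462.8 -277.4   77. ] q [-0.75  0.32  1.94 -0.    0.88  0.33] t 18.1167 w 0.679 F [-1.1  0.6  5.9]
```

Request:
inch_along(moves=[0,0,0,-0.02,0,0,0,0,0,0,-0.0733,0,0,0,0,0,0,-0.1267,0,0,0,0,0,0,-0.18,0,0,0,0,0,0,-0.2133,0,0,0,0,0,0,-0.2133,0,0,0,0,0,0,-0.2133,0,0,0,0,0,0,-0.2133,0,0,0])

```text
time: 18.78
tool_pos: [461.7, -276.4, 234.1]
orientation: [0.97, 0.243, -0.001, -0.002]
ft_force: [0.5, -0.1, -1.6]
gripper_width: 0.675
gripper_force: 64.9
```

```bash
python3 d.py 462.4 298 234 1.092
```

```text
d [ 271.4 -506.2    1.8] rot [-0.005 -0.004 -2.172] | tcp [ 461.7 -276.4  234.1] q [-0.75  0.06  1.9  -0.    1.19  0.33] t 18.7833 w 0.675 F [ 0.5 -0.1 -1.6]
```

In the tool's units: -506 mm / 750 = -0.6747, 271 mm / 750 = 0.3613, -2.172 rad / 3.1416 = -0.6914.

Request:
inch_along(moves=[0,0.3613,-0.6747,0,0,0,-0.6914,0,0.3613,-0.6747,0,0,0,-0.6914,0,0.3613,-0.6747,0,0,0,-0.6914,0,0.3613,-0.6747,0,0,0,-0.6914,0,0.3613,-0.6747,0,0,0,-0.6914,0,0.3613,-0.6747,0,0,0,-0.6914,0,0.3613,-0.6747,0,0,0,-0.6914,0,0.3613,-0.6747,0,0,0,-0.6914,0,0.3613,-0.6747,0,0,0,-0.6914,0,0.3613,-0.6747,0,0,0,-0.6914,0,0.3613,-0.6747,0,0,0,-0.6914,0,0.3613,-0.6747,0,0,0,-0.6914,0,0.3613,-0.6747,0,0,0,-0.6914,0,0.3613,-0.6747,0,0,0,-0.6914,0,0.3613,-0.6747,0,0,0,-0.6914,0,0.3613,-0.6747,0,0,0,-0.6914,0,0.3613,-0.6747,0,0,0,-0.6914,0,0.3613,-0.6747,0,0,0,-0.6914,0,0.3613,-0.6747,0,0,0,-0.6914,0,0.3613,-0.6747,0,0,0,-0.6914])

```text
time: 20.45
tool_pos: [461.9, 296.8, 234.1]
orientation: [0.238, 0.971, -0.001, -0.003]
ft_force: [0.1, -1.0, -1.0]
gripper_width: 0.674
gripper_force: 64.9
```

Request:
inch_along(moves=[0,0,0,0.0267,0,0,0,0,0,0,0.064,0,0,0,0,0,0,0.064,0,0,0,0,0,0,0.064,0,0,0,0,0,0,0.064,0,0,0])

```text
time: 20.87
tool_pos: [462.9, 297.3, 188.7]
orientation: [0.237, 0.971, 0.001, -0.001]
ft_force: [0.5, 0.0, -0.8]
gripper_width: 0.674
gripper_force: 64.9
```

```bash
python3 d.py 462.4 298.2 164 1.092
```

```text
d [ 0.8  0.6 24.7] rot [ 0.001 -0.003 -0.001] | tcp [462.9 297.3 188.7] q [ 0.36  0.15  1.89  0.    1.1  -0.73] t 20.8667 w 0.674 F [ 0.5  0.  -0.8]
```

In the tool's units: 26 mm / 750 = 0.0347, 25 mm / 750 = 0.0333.

Request:
inch_along(moves=[0,0.0011,0.0008,0.0107,0,0,0,0,0.0011,0.0008,0.0187,0,0,0,0,0.0011,0.0008,0.0253,0,0,0,0,0.0011,0.0008,0.0307,0,0,0,0,0.0011,0.0008,0.0333,0,0,0,0,0.0011,0.0008,0.0347,0,0,0,0,0.0011,0.0008,0.0347,0,0,0,0,0.0011,0.0008,0.0347,0,0,0])

```text
time: 21.53
tool_pos: [462.2, 298.2, 162.3]
orientation: [0.237, 0.971, 0.001, -0.001]
ft_force: [-0.3, -0.6, -0.6]
gripper_width: 0.677
gripper_force: 65.0
```

Request:
inch_along(moves=[0,0,0,0.0013,0,0,0,0,0,0,0.0027,0,0,0,0,0,0,0.0027,0,0,0])

```text
time: 21.78
tool_pos: [462.1, 298.2, 160.1]
orientation: [0.237, 0.971, 0.001, -0.001]
ft_force: [-0.5, -0.5, -1.6]
gripper_width: 0.675
gripper_force: 65.0
```

```bash
python3 d.py 462.4 298.2 160 1.092
```

```text
d [-0.2  0.2  0.1] rot [ 0.    -0.003  0.   ] | tcp [462.1 298.2 160.1] q [ 0.37  0.19  1.91  0.    1.04 -0.73] t 21.7833 w 0.675 F [-0.5 -0.5 -1.6]
```

In the tool's units: 2 mm / 750 = 0.0027, 1 mm / 750 = 0.0013.

Request:
inch_along(moves=[0,0,0,0.0013,0,0,0,0,0,0,0.0027,0,0,0,0,0,0,0.0027,0,0,0])

```text
time: 22.03
tool_pos: [462.4, 298.3, 160.0]
orientation: [0.237, 0.972, 0.0, -0.002]
ft_force: [-6.1, -2.8, 10.9]
gripper_width: 0.676
gripper_force: 66.3
```

Seated contact at 160. Release and move on to the case.

In the tool's units: -90 mm / 750 = -0.12, -80 mm / 750 = -0.1067.

Request:
inch_along(moves=[0,0,0,-0.0027,0,0,0,1,0,0,-0.0027,0,0,0,1,0,0,-0.0027,0,0,0,1,0,0,-0.0027,0,0,0,1,0,0,-0.0027,0,0,0,1,0,0,-0.0533,0,0,0,1,0,0,-0.1067,0,0,0,1,0,0,-0.12,0,0,0,1,0,0,-0.12,0,0,0,1,0,0,-0.12,0,0,0])

```text
time: 22.87
tool_pos: [462.5, 298.1, 248.5]
orientation: [0.237, 0.971, 0.001, -0.001]
ft_force: [-0.4, 0.2, 0.1]
gripper_width: 1.002
gripper_force: 0.0
```

```bash
python3 d.py 474.5 -2.5 200 1.794
```

```text
d [-149.2 -261.3   47.8] rot [ 0.002 -0.002 -0.702] | tcp [462.5 298.1 248.5] q [ 0.37  0.07  1.86  0.    1.21 -0.73] t 22.8667 w 1.002 F [-0.4  0.2  0.1]
```

In the tool's units: -261 mm / 750 = -0.348, -149 mm / 750 = -0.1987, -0.702 rad / 3.1416 = -0.2235.

Request:
inch_along(moves=[1,-0.1987,-0.348,0,0,0,-0.2235,1,-0.1987,-0.348,0,0,0,-0.2235,1,-0.1987,-0.348,0,0,0,-0.2235,1,-0.1987,-0.348,0,0,0,-0.2235,1,-0.1987,-0.348,0,0,0,-0.2235,1,-0.1987,-0.348,0,0,0,-0.2235,1,-0.1987,-0.348,0,0,0,-0.2235,1,-0.1987,-0.348,0,0,0,-0.2235,1,-0.1987,-0.348,0,0,0,-0.2235,1,-0.1987,-0.348,0.064,0,0,-0.2235,1,-0.1987,-0.348,0.12,0,0,-0.2235,1,-0.1987,-0.348,0.16,0,0,-0.2235,1,-0.1987,-0.348,0.16,0,0,-0.2235,1,-0.1987,-0.348,0.16,0,0,-0.2235,1,-0.1987,-0.348,0.16,0,0,-0.2235])

```text
time: 24.12
tool_pos: [474.7, -2.0, 128.6]
orientation: [-0.112, 0.994, 0.001, -0.001]
ft_force: [0.3, 1.4, 0.9]
gripper_width: 1.001
gripper_force: 0.0
```

```bash
python3 d.py 474.5 -2.5 81 1.794
python3 - <<'E'
from fit import *
I=[eyes.camera(n).copy() for n in("top","scene")];cs=[eyes.camera_info(n) for n in("top","scene")]
m=[(146,56,12,0),(150,60,13,52),(150,60,13,62),(146,56,12,63),(150,60,13,89),(150,60,13,98),(138,48,10,105)]
for k,g in((0,(262,356)),(1,(358,430))):
  A=fill(hull(I[k],g,80),(384*S,512*S));p0=np.array([463,298,2.66,0])
  f=lambda p:(A!=fill(cv2.convexHull(((proj(pts(m,p),cs[k])+.5)*S-.5).astype(np.float32)),A.shape)).sum()/A.sum()
  g=lambda p:f([*p,0])
  b=minimize(g,p0[:3],method="Nelder-Mead",options=dict(initial_simplex=p0[:3]+np.vstack([np.zeros(3),np.diag([4,4,.06])])));print(k,b.x,b.fun)
np.save("st3.npy",I[1]);np.save("st3t.npy",I[0])
E
```

```text
d [ 0.2 -0.5 47.6] rot [ 0.002 -0.001  0.   ] | tcp [474.7  -2.  128.6] q [-0.24  0.08  2.1   0.    0.96 -2.04] t 24.1167 w 1.001 F [0.3 1.4 0.9]
0 [462.81564594 301.21966511   2.66463698] 0.08027174398855814
1 [464.00595587 295.85047271   2.66307052] 0.029354942578083073
```

In the tool's units: 46.5 mm / 750 = 0.062, 46 mm / 750 = 0.0613.

Request:
inch_along(moves=[1,0,-0.0007,0.0267,0,0,0,1,0,-0.0007,0.0507,0,0,0,1,0,-0.0007,0.0613,0,0,0,1,0,-0.0007,0.062,0,0,0,0,0,-0.0007,0.062,0,0,0,0,0,-0.0007,0.062,0,0,0,0,0,-0.0007,0.062,0,0,0,0,0,-0.0007,0.062,0,0,0,0,0,-0.0007,0.062,0,0,0,0,0,-0.0007,0.062,0,0,0,0,0,-0.0007,0.062,0,0,0,0,0,-0.0007,0.062,0,0,0])

```text
time: 25.22
tool_pos: [474.6, -2.6, 81.9]
orientation: [-0.111, 0.994, 0.001, -0.001]
ft_force: [-1.6, -0.5, 6.1]
gripper_width: 0.183
gripper_force: 59.0
```

```bash
python3 d.py 474.5 -2.5 81 1.794
```

```text
d [0.  0.1 0.9] rot [ 0.002 -0.001  0.   ] | tcp [474.6  -2.6  81.9] q [-0.25  0.18  2.11  0.    0.86 -2.04] t 25.2167 w 0.183 F [-1.6 -0.5  6.1]
```

In the tool's units: -160 mm / 750 = -0.2133, -135 mm / 750 = -0.18.

Request:
inch_along(moves=[0,0,0,-0.02,0,0,0,0,0,0,-0.0733,0,0,0,0,0,0,-0.1267,0,0,0,0,0,0,-0.18,0,0,0,0,0,0,-0.2133,0,0,0,0,0,0,-0.2133,0,0,0,0,0,0,-0.2133,0,0,0,0,0,0,-0.2133,0,0,0])

```text
time: 25.88
tool_pos: [473.7, -2.6, 240.0]
orientation: [-0.111, 0.994, 0.001, -0.002]
ft_force: [-0.4, -0.3, -0.9]
gripper_width: 0.183
gripper_force: 58.8
```

```bash
python3 d.py 462.5 298.2 240 1.092
```

```text
d [-55.6 295.8   0.7] rot [ 0.002 -0.005  0.702] | tcp [473.7  -2.6 240. ] q [-0.25 -0.11  2.05  0.    1.2  -2.04] t 25.8833 w 0.183 F [-0.4 -0.3 -0.9]
```

In the tool's units: 296 mm / 750 = 0.3947, -56 mm / 750 = -0.0747, 0.702 rad / 3.1416 = 0.2235.

Request:
inch_along(moves=[0,-0.0747,0.3947,0,0,0,0.2235,0,-0.0747,0.3947,0,0,0,0.2235,0,-0.0747,0.3947,0,0,0,0.2235,0,-0.0747,0.3947,0,0,0,0.2235,0,-0.0747,0.3947,0,0,0,0.2235,0,-0.0747,0.3947,0,0,0,0.2235,0,-0.0747,0.3947,0,0,0,0.2235,0,-0.0747,0.3947,0,0,0,0.2235,0,-0.0747,0.3947,0,0,0,0.2235,0,-0.0747,0.3947,0,0,0,0.2235,0,-0.0747,0.3947,0.0267,0,0,0.2235,0,-0.0747,0.3947,0.0587,0,0,0.2235,0,-0.0747,0.3947,0.0587,0,0,0.2235,0,-0.0747,0.3947,0.0587,0,0,0.2235,0,-0.0747,0.3947,0.0587,0,0,0.2235])

```text
time: 27.13
tool_pos: [463.7, 297.6, 197.9]
orientation: [0.238, 0.971, 0.0, -0.002]
ft_force: [-0.0, 0.2, -0.9]
gripper_width: 0.185
gripper_force: 59.0
```

```bash
python3 d.py 462.5 298.2 180 1.092
python3 - <<'E'
from workcell import robot, eyes, ticket, readout
import cv2,numpy as np
b=eyes.camera("scene")[215:325,180:300]
cv2.imwrite("pics/m0.png",cv2.resize(b,None,fx=5,fy=5,interpolation=2)[:,:,::-1])
E
```

```text
d [ 1.3 -0.  17.9] rot [ 0.    -0.003 -0.001] | tcp [463.7 297.6 197.9] q [ 0.36  0.14  1.89  0.    1.12 -0.73] t 27.1333 w 0.185 F [-0.   0.2 -0.9]
```

In the tool's units: 16.5 mm / 750 = 0.022, 16 mm / 750 = 0.0213.

Request:
inch_along(moves=[0,0.0013,0,0.008,0,0,0,0,0.0013,0,0.0147,0,0,0,0,0.0013,0,0.0187,0,0,0,0,0.0013,0,0.0213,0,0,0,0,0.0013,0,0.022,0,0,0,0,0.0013,0,0.022,0,0,0,0,0.0013,0,0.022,0,0,0])

```text
time: 27.77
tool_pos: [462.6, 298.9, 181.3]
orientation: [0.237, 0.971, 0.001, -0.001]
ft_force: [0.7, 0.6, -0.4]
gripper_width: 0.182
gripper_force: 59.0
```

Request:
inch_along(moves=[0,0,0,0.0013,0,0,0,0,0,0,0.0027,0,0,0,0,0,0,0.0027,0,0,0])

```text
time: 28.02
tool_pos: [462.7, 299.0, 179.9]
orientation: [0.237, 0.971, 0.001, -0.001]
ft_force: [-1.2, -0.4, 4.5]
gripper_width: 0.184
gripper_force: 59.5
```

```bash
python3 d.py 462.5 298.2 180 1.092
```

```text
d [-0.2 -0.8 -0.1] rot [ 0.001 -0.003  0.   ] | tcp [462.7 299.  179.9] q [ 0.37  0.16  1.9   0.    1.08 -0.73] t 28.0167 w 0.184 F [-1.2 -0.4  4.5]
```

In the tool's units: -240 mm / 750 = -0.32, -120 mm / 750 = -0.16.

Request:
inch_along(moves=[1,0,0,-0.0007,0,0,0,1,0,0,-0.0007,0,0,0,1,0,0,-0.0007,0,0,0,1,0,0,-0.0007,0,0,0,1,0,0,-0.0007,0,0,0,1,0,0,-0.0007,0,0,0,1,0,0,-0.0007,0,0,0,1,0,0,-0.0533,0,0,0,1,0,0,-0.1067,0,0,0,1,-0.0667,-0.16,-0.1067,0,0,0,1,-0.1333,-0.32,-0.1067,0,0,0,1,-0.1333,-0.32,-0.1067,0,0,0,1,-0.1333,-0.32,-0.1067,0,0,0,1,-0.1333,-0.32,-0.1067,0,0,0,1,-0.1333,-0.32,-0.1067,0,0,0,1,-0.1333,-0.32,-0.1067,0,0,0,1,-0.1333,-0.32,-0.1067,0,0,0])

```text
time: 29.43
tool_pos: [440.8, 37.4, 259.0]
orientation: [0.24, 0.971, 0.001, -0.001]
ft_force: [0.5, 0.9, 0.5]
gripper_width: 1.001
gripper_force: 0.0
```

```bash
python3 - <<'E'
from fit import *
I=[eyes.camera(n).copy() for n in("top","scene")]
v=np.hstack([cv2.resize(I[k][y:y+90,x:x+68],(396,524),interpolation=2) for k,y,x in((0,180,130),(1,225,200))])
cv2.imwrite("pics/m.png",v[:,:,::-1])
E
```

```text
(no output)
```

View pics/m.png

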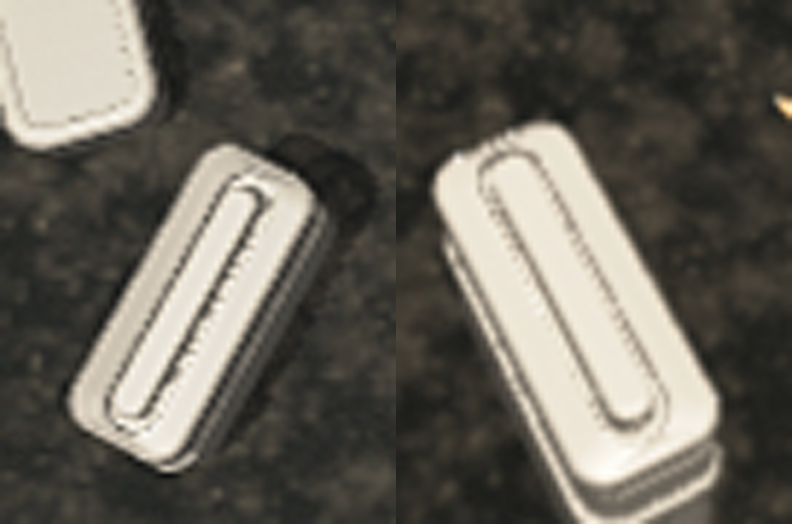

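The case lies in the groove in both views (top half (190,300), scene half (570,290)) and the stack is aligned. Hand in.

Request:
inch_along(moves=[1,0,0,0,0,0,0,1,0,0,0,0,0,0,1,0,0,0,0,0,0,1,0,0,0,0,0,0])

```text
time: 29.87
tool_pos: [440.9, 40.5, 258.7]
orientation: [0.236, 0.972, 0.001, -0.002]
ft_force: [0.0, 0.1, 0.5]
gripper_width: 1.0
gripper_force: 0.0
```

```bash
python3 -c "
from workcell import robot, eyes, ticket, readout
print(ticket.hand_in())"
```

```text
the job is handed in; nothing more can be done
None
```

The lunch box is reassembled on its deep box (seal lid, shallow box, cover, case) and handed in at about 30 s; the last camera views show every part seated and the stack aligned, but the hand-in returned no verdict.

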